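Start the detergent pump with its spring-return key

ROBOT

A 6-joint arm with a two-finger parallel gripper is mounted at the origin on the work surface. World frame = base frame: x ahead of the robot, y to its left, z up, the work surface at z = 0. Lengths are in m, angles in rad, forces in N, time in s.
With the tool pointing down it reaches from about 0.275 to 0.825 m from the base axis. Payload 5.2 kg.
Tool frame: the origin (TCP) lies midway between the tips of the shut fingers; the grasp point (between the pads) lies 19 mm behind it; x points along the fingers, y is the direction in which the jaws open and shut, and the axes are right-handed (so a half turn about x gives the same grasp; the last joint's range is limited). The gripper opens to 93 mm and grips with 3 to 60 N. Pads are 15 mm wide; open, the fingers measure 128 mm over their backs; the gripper's body (75 mm by 188 mm) begins 65 mm behind the grasp point.
Start: joints at [-1.497, 0.259, 1.535, -0, 1.348, -0.203], TCP at [0.15, -0.529, 0.194] pointing down, gripper open.
Joint ranges: [-3.14, 3.14], [-0.91, 2.08], [0.19, 2.58], [-1.22, 4.36], [0.22, 2.71], [-3.12, 3.12]. Speed limits (rad/s): [2.57, 2.57, 3.14, 3.14, 3.14, 3.14].

INTERFACE

Orientations are given as a unit quaternion [x, y, z, w].
In Python, from station import ctrl gives the robot as it stands.
- The arm moves only by the tool send_rows, never from a script. Its argument "series" is a list of rows, each an object with "offset": the shift along the tool's x, y, z in cm, a list of three; "angular": the turn, a rotation vector about the tool's x, y, z in rad, a list of three; "jaw": the gripper command: -1 is shut, 1 is fully open, values between are in proportion. A call has 1 to 20 rows; each row is the pose to reach, as a shift and turn from the pose commanded when the call began, along the tool's axes at that moment; what a row does not reach only later rows make up. A row lasts 1/12 s, in which the tool goes at most 41.7 mm and 7.16 degrees, less where a joint would pass 70% of its speed; a pose out of reach is approached as far as the arm can. A call with a gripper value outside its range is refused whole. The fingers move at their own pace and stop on an object; "newtons" is the grip in N (left out, the last holds). Time passes only in rows, so rows that repeat a pose let the fingers close. It gives the time, the measured TCP pose, the force and the opening at its end, in the units of the state.
- ctrl.observe(): the state, without advancing time (a new reading comes with each control period).
- ctrl.snapshot(name): name is "scene" or "top"; returns a dict with "img" (420x560x3 uint8, blue, green, red), "z_map" (420x560 float32, m along the optical axis (not along the pixel's ray), 0 where there is no reading), "K" (3x3 intrinsics, pixels), "R" (3x3) and "t" (3): a world point X has camera coordinates R X + t. Camera axes: x right, y down, z forward; pixel columns grow to the right and rows downward; lengths in m; the calibration is good to about 2 mm. A picture is of the moment at which its call begins.
- ctrl.close_job(): hands the job in, once; it reports no verdict.
Trained networks look in a picture, given as the dict that the camera call returned (one of the last four; its "shot" number tells which), for a name from the list of things; names that differ only in an ending like _2 or _b are one class to them, and where a whole thing is asked for, a point or a joint stands for the part that bears it (a point fixed in the world has none). Each returns a list of dicts, best first, with "confidence" (0 to 1); they miss things now and then, are a little off and sometimes report something else, mostly with a low value. They report only what shows in the picture. A call takes as long as a camera call.
- ctrl.find_in(picture, query): "at" ([row, column] in pixels, amid what is visible of it).
- ctrl.masks_of(picture, query): "region" (420x560 bool, what is visible of it) and "at" ([row, column] in pixels, amid what is visible of it).
The state is a dict: "clock": time; "qpos": joint angles; "qd": joint speeds; "joint_efforts": joint torques, N m; "tool_pos": TCP position; "tool_rot": TCP orientation; "force": force on the tool from outside, world axes, zero at the start; "moment": the same for the moment, N m; "grip_width": finger opening in m.
Only numpy, scipy, OpenCV 4.12 (cv2) and the standard library are available. Lean on these libraries where they do the work, as an engineer would, in place of code of your own. Each camera call takes 0.05 s, during which the arm holds its last target. There are 200 camera calls.

TASK

Start the detergent pump: turn the key on the pump's control box clockwise (seen from above) as far as it goes, to start, keep it there for about a second, then let go so that it springs back to run. Do not change the setting of the round timer knob on the twin box, and do not knock the steel funnel about.

Things in the scene. Friction and masses are not known exactly. Their poses are not given: they have to be found in the camera images.
- pump_key (a joint): Angle of the key, rad: 0 is run (thin white line), where a spring holds it; grows as the key turns clockwise seen from above, to a hard stop at 0.87 (start, broad line). The spring resists with 0.04 N m at run, 0.13 N m at start, and returns the key to run when let go. The key's box may stand left or right of its twin.
- key_bow (a point): Centre of the key's bow: flat upright black plastic plate, 34 mm wide, 10 thick, 32 tall, on the vertical turning axis of a steel bezel (32 across, 6 high) in the top of a grey fixed box (100 x 80, 55 high). The point is 87 mm above the counter, 26 above the bezel; bow's underside 10 above the bezel. Frame turns with the key: x along the bow's width, y through its thickness, z up.
- timer_mark (a point): Outer end of the white line on top of the round black timer knob (42 mm across, 24 tall, top 81 mm above the counter) on a second grey box of the same size; 17 mm from the knob's vertical axis, x outwards from the axis, z up. It turns with the knob, which stays where it is left. Not to be turned.
- funnel: Loose stainless steel funnel standing mouth down on the counter beyond the boxes, 96 mm across at the foot, 115 mm high, 0.12 kg; origin at the centre of its foot, z up. Leave it where it is.

How it is judged:
On the way:
1. the key is turned clockwise to start and kept there (value of joint pump_key above 0.7 rad), for 0.3 s.
At the end, for the whole second after the job is handed in: After having been at start (within 10 degrees of the stop) for at least 0.3 s, the key is back at run (within 0.12 rad); the timer knob's mark is within 8 mm of where it was; the funnel stands upright within 30 mm of where it was (value of joint pump_key below 0.12 rad and distance of timer_mark from where it was at the start of the episode below 0.008 m and distance of funnel from where it was at the start of the episode below 0.03 m and angle between funnel's own z axis and vertical below 0.2 rad); the robot touches nothing.
It fails at once if the timer knob is turned (its mark moves more than 8 mm) (distance of timer_mark from where it was at the start of the episode above 0.008 m).
It fails at once if the funnel is knocked over or pushed away more than 30 mm (distance of funnel from where it was at the start of the episode above 0.03 m or angle between funnel's own z axis and vertical above 0.4 rad).
It also fails if it takes over 34 s, if anything falls off the work surface, if the arm or the gripper's body presses on something with over 40 N, if the wrist force passes 120 N, or if a joint passes its speed limit or range.

## Working session

There is one attempt and no reset: what is moved stays moved. The work goes in short steps, Python scripts to look and compute and a tool call to move; the robot and the scene stay as the last step left them, time stands still between calls to the robot, and variables do not carry over. Pictures are saved under pics/ and viewed, about 8 in all and at most 12, crops included, and the job is handed in when it is done.

Besides the shell and the picture viewer there is one more tool, called after "Call:" by a JSON object that holds its "api" and its "payload". send_rows: Moves the arm, as the interface text tells. Its arguments: {"type":"object","properties":{"series":{"type":"array","items":{"type":"object","properties":{"offset":{"type":"array","items":{"type":"number"}},"angular":{"type":"array","items":{"type":"number"}},"jaw":{"type":"number"}}}},"newtons":{"type":"number"}},"required":["series"]}

```bash
mkdir -p pics
cat > h.py <<'E'
import numpy as np, cv2
from station import ctrl
def world(p,r,c,z=None):
    ray=np.linalg.inv(p["K"])@[c,r,1.]
    R,t=p["R"],p["t"]
    if z is None: return R.T@(ray*p["z_map"][int(r),int(c)]-t)
    d=R.T@ray; o=-R.T@t
    return o+d*(z-o[2])/d[2]
def cloud(p):
    v,u=np.mgrid[:420,:560]; d=p["z_map"]
    X=np.stack([u,v,np.ones_like(u)],-1)@np.linalg.inv(p["K"]).T*d[...,None]
    return (X-p["t"])@p["R"]
E
python3 - <<'E'
from h import *
np.set_printoptions(precision=4,suppress=True)
s=ctrl.observe();print(s)
for n in("top","scene"):
    p=ctrl.snapshot(n);cv2.imwrite(f"pics/{n}1.png",p["img"])
    W=cloud(p)
    for q in("key_bow","pump_key","timer_mark","funnel"):
        for m in ctrl.masks_of(p,q)[:2]:
            P=W[m["region"]&(p["z_map"]>0)]
            print(n,q,round(m["confidence"],2),m["at"],len(P),np.median(P,0) if len(P) else'', P[:,2].max() if len(P) else '')
E
```

```text
{'clock': 0.0, 'qpos': array([-1.4968,  0.2593,  1.5361, -0.    ,  1.348 , -0.2028]), 'qd': array([ 0.0007, -0.0005, -0.0012, -0.0005, -0.0004, -0.001 ]), 'joint_efforts': array([  0.0002, -43.7312, -28.4003,   0.0721,   0.0414,  -0.0002]), 'tool_pos': array([ 0.1503, -0.5285,  0.1935]), 'tool_rot': array([ 0.7004,  0.0982, -0.7003,  0.0969]), 'force': array([-0.1088,  0.2861,  0.0412]), 'moment': array([ 0.0442, -0.0024,  0.0222]), 'grip_width': 0.09270123539704929}
top key_bow 0.59 [268.6, 353.3] 228 [ 0.5469 -0.1514  0.0979] 0.1059245356339145
top pump_key 0.56 [263.7, 355.8] 188 [ 0.5469 -0.1512  0.1006] 0.1059245356339145
top timer_mark 0.96 [242.2, 188.6] 443 [0.5844 0.1289 0.0802] 0.08365782445219942
top funnel 0.85 [148.0, 306.8] 1837 [ 0.7729 -0.0786  0.0304] 0.11759215945842463
scene key_bow 0.86 [254.9, 188.5] 247 [ 0.5533 -0.1574  0.0897] 0.10361482506673304
scene pump_key 0.76 [255.9, 188.3] 314 [ 0.552  -0.1569  0.0858] 0.10361482506673304
scene timer_mark 0.54 [170.6, 298.4] 373 [0.5946 0.1253 0.077 ] 0.0821248682309895
scene funnel 0.62 [315.3, 328.1] 2459 [ 0.7944 -0.0965  0.0285] 0.1160028699781795
```

View pics/top1.png

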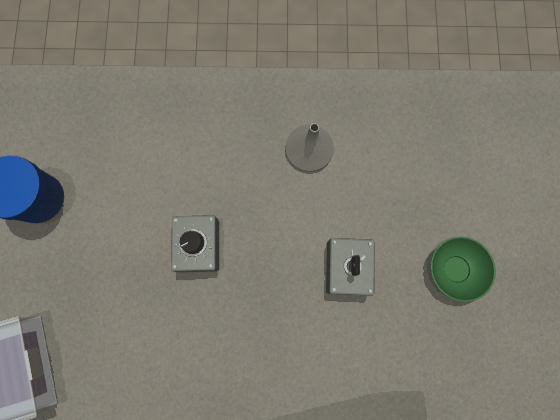

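View pics/scene1.png

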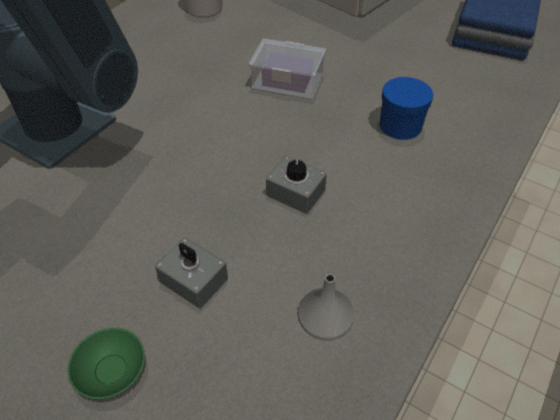

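The key box is the right one in the top view (bow at about row 265, col 354). The timer is at (242,192) and the funnel at (148,310). Next I measure the bow axis and angle.

Run:
```python
from h import *
np.set_printoptions(precision=4,suppress=True)
out=[]
for n,(r,c) in(("top",(265,353)),("scene",(262,190))):
    p=ctrl.snapshot(n);W=cloud(p)
    a=p["img"][r-37:r+38,c-37:c+38];out.append(cv2.resize(a,(525,525)[:2],interpolation=cv2.INTER_CUBIC)[:, :395] if 0 else cv2.resize(a,(398,398),interpolation=cv2.INTER_CUBIC))
    near=np.hypot(W[...,0]-.55,W[...,1]+.152)<.1
    near&=p["z_map"]>0
    b=near&(W[...,2]>.072); P=W[b][:,:2]
    w,v=np.linalg.eigh(np.cov(P.T));print(n,len(P),"mean",P.mean(0),"mid",(P.max(0)+P.min(0))/2,"dir",np.degrees(np.arctan2(v[1,1],v[0,1])),np.sqrt(w)*12**.5)
    (cx,cy),sz,an=cv2.minAreaRect(P.astype(np.float32));print("rect",cx,cy,sz,an)
    t=near&(abs(W[...,2]-.055)<.004);P=W[t][:,:2]
    print("box",cv2.minAreaRect(P.astype(np.float32)))
    # dark pixels of bow projected at plane z
    g=p["img"].max(2)<45; g&=near&(W[...,2]>.07)
    rr,cc=np.nonzero(g);Q=W[g];print("dark",len(Q),np.median(Q,0),Q.min(0),Q.max(0),cv2.minAreaRect(Q[:,:2].astype(np.float32)))
cv2.imwrite("pics/crop1.png",np.hstack(out))
```

```text
top 158 mean [ 0.5471 -0.1526] mid [ 0.5472 -0.1537] dir 178.20592543979532 [0.0101 0.0331]
rect 0.5471351146697998 -0.15361571311950684 (0.009030131623148918, 0.03296986222267151) 89.19454193115234
box ((0.54770827293396, -0.15379509329795837), (0.07926031202077866, 0.09971371293067932), 88.08336639404297)
dark 92 [ 0.545  -0.1506  0.1002] [ 0.5307 -0.1582  0.0782] [ 0.5619 -0.1491  0.1055] ((0.5462324619293213, -0.15355412662029266), (0.008818341419100761, 0.03117968514561653), 87.9900131225586)
scene 224 mean [ 0.5529 -0.1563] mid [ 0.5503 -0.1544] dir -178.90395605876384 [0.0093 0.0345]
rect 0.5501679182052612 -0.1542017161846161 (0.011930237524211407, 0.03457396849989891) 83.8499526977539
box ((0.5510334372520447, -0.1541672945022583), (0.07900314778089523, 0.10057411342859268), 89.04638671875)
dark 183 [ 0.5545 -0.1574  0.0943] [ 0.5357 -0.1609  0.0729] [ 0.5674 -0.1509  0.1037] ((0.551530122756958, -0.1558988243341446), (0.00984896905720234, 0.03174739331007004), 89.67044067382812)
```

View pics/crop1.png

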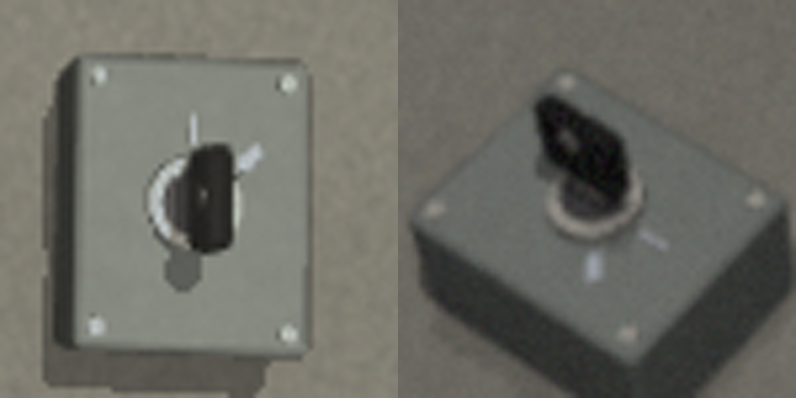

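Fused estimate: bow at (0.549, -0.154), its width along world x to within about 1°. Run is at image-up and start is about 45° clockwise, which matches the task text. Moving above the key with the jaws turned across the plate.

Call:
{"api": "send_rows", "payload": {"newtons": 30, "series": [{"offset": [0,-2.5,-4.9],"angular": [0.05,0,0],"jaw": 1},{"offset": [0,-5,-9.7],"angular": [0.1,0,0],"jaw": 1},{"offset": [0,-7.5,-14.6],"angular": [0.15,0,0],"jaw": 1},{"offset": [0,-10,-19.4],"angular": [0.2,0,0],"jaw": 1},{"offset": [0,-12.6,-24.3],"angular": [0.25,0,0],"jaw": 1},{"offset": [0,-15.1,-29.2],"angular": [0.29,0,0],"jaw": 1},{"offset": [0,-17.6,-34],"angular": [0.29,0,0],"jaw": 0.5},{"offset": [0,-20.1,-38.9],"angular": [0.29,0,0],"jaw": 0.2},{"offset": [0,-22.6,-43.7],"angular": [0.29,0,0],"jaw": 0},{"offset": [0,-25.1,-48.6],"angular": [0.29,0,0],"jaw": 0},{"offset": [0,-25.1,-48.6],"angular": [0.29,0,0],"jaw": 0},{"offset": [0,-25.1,-48.6],"angular": [0.29,0,0],"jaw": 0},{"offset": [0,-25.1,-48.6],"angular": [0.29,0,0],"jaw": 0},{"offset": [0,-25.1,-48.6],"angular": [0.29,0,0],"jaw": 0},{"offset": [0,-25.1,-48.6],"angular": [0.29,0,0],"jaw": 0},{"offset": [0,-25.1,-48.6],"angular": [0.29,0,0],"jaw": 0}]}}

```text
clock: 1.93
tool_pos: [0.5488, -0.1548, 0.194]
tool_rot: [-0.707, 0.004, 0.708, 0.004]
force: [-0.8, -0.5, 0.6]
grip_width: 0.0467
```

Call:
{"api": "send_rows", "payload": {"series": [{"offset": [3,-0.1,0],"angular": [0,0,0],"jaw": 0},{"offset": [6,-0.1,0],"angular": [0,0,0],"jaw": 0},{"offset": [8,-0.1,0],"angular": [0,0,0],"jaw": 0},{"offset": [9.5,-0.1,0],"angular": [0,0,0],"jaw": 0},{"offset": [10.5,-0.1,0],"angular": [0,0,0],"jaw": 0},{"offset": [11.3,-0.1,0],"angular": [0,0,0],"jaw": 0},{"offset": [12,-0.1,0],"angular": [0,0,0],"jaw": 0},{"offset": [12.2,-0.1,0],"angular": [0,0,0],"jaw": 0},{"offset": [12.2,-0.1,0],"angular": [0,0,0],"jaw": 0},{"offset": [12.2,-0.1,0],"angular": [0,0,0],"jaw": 0}]}}

```text
clock: 2.77
tool_pos: [0.5497, -0.1542, 0.0731]
tool_rot: [0.707, -0.005, -0.707, -0.004]
force: [0.3, 1.4, 0.4]
grip_width: 0.0464
```

Run:
```python
from h import *
s=ctrl.observe();print(s["tool_pos"],s["force"])
p=ctrl.snapshot("scene");a=p["img"][190:310,120:270];b=ctrl.snapshot("top")["img"][205:325,280:430]
cv2.imwrite("pics/crop2.png",np.hstack([cv2.resize(x,(400,320),interpolation=cv2.INTER_CUBIC) for x in(a,b)]))
```

```text
[ 0.54967799 -0.15418095  0.07306737] [0.27862175 1.35460467 0.41973243]
```

View pics/crop2.png

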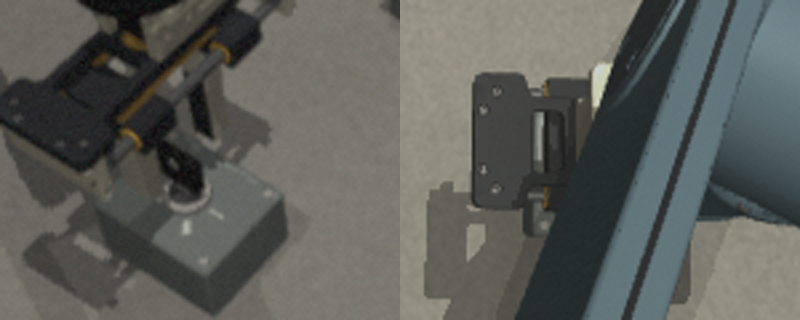

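The scene crop shows the bow between the two fingers, with nothing touching. Closing.

Call:
{"api": "send_rows", "payload": {"newtons": 30, "series": [{"offset": [0.1,0,0],"angular": [0,0,0],"jaw": -0.4},{"offset": [0.1,0,0],"angular": [0,0,0],"jaw": -0.7},{"offset": [0.1,0,0],"angular": [0,0,0],"jaw": -1},{"offset": [0.1,0,0],"angular": [0,0,0],"jaw": -1},{"offset": [0.1,0,0],"angular": [0,0,0],"jaw": -1},{"offset": [0.1,0,0],"angular": [0,0,0],"jaw": -1},{"offset": [0.1,0,0],"angular": [0,0,0],"jaw": -1},{"offset": [0.1,0,0],"angular": [0,0,0],"jaw": -1},{"offset": [0.1,0,0],"angular": [0,0,0],"jaw": -1},{"offset": [0.1,0,0],"angular": [0,0,0],"jaw": -1}]}}

```text
clock: 3.7
tool_pos: [0.5493, -0.1533, 0.0714]
tool_rot: [0.707, -0.004, -0.707, -0.005]
force: [0.3, 2.8, 1.7]
grip_width: 0.0096
```

Call:
{"api": "send_rows", "payload": {"series": [{"offset": [0,0,0],"angular": [0.11,0,0],"jaw": -1},{"offset": [0,0,0],"angular": [0.22,0,0],"jaw": -1},{"offset": [0,0,0],"angular": [0.33,0,0],"jaw": -1},{"offset": [0,0,0],"angular": [0.44,0,0],"jaw": -1},{"offset": [0,0,0],"angular": [0.55,0,0],"jaw": -1},{"offset": [0,0,0],"angular": [0.66,0,0],"jaw": -1},{"offset": [0,0,0],"angular": [0.77,0,0],"jaw": -1},{"offset": [0,0,0],"angular": [0.85,0,0],"jaw": -1},{"offset": [0,0,0],"angular": [0.9,0,0],"jaw": -1},{"offset": [0,0,0],"angular": [0.9,0,0],"jaw": -1},{"offset": [0,0,0],"angular": [0.9,0,0],"jaw": -1},{"offset": [0,0,0],"angular": [0.9,0,0],"jaw": -1}]}}

```text
clock: 4.7
tool_pos: [0.5488, -0.1542, 0.0714]
tool_rot: [-0.635, 0.312, 0.635, 0.311]
force: [-2.3, -0.5, 2.4]
grip_width: 0.0094
```

Run:
```python
from h import *
s=ctrl.observe();print(s["tool_pos"],s["tool_rot"],s["force"],s["moment"],s["grip_width"],s["qpos"])
a=ctrl.snapshot("scene")["img"][190:310,120:270]
cv2.imwrite("pics/crop3.png",cv2.resize(a,(750,600),interpolation=cv2.INTER_CUBIC))
```

```text
[ 0.5488023  -0.15422412  0.07137041] [-0.6347769   0.31152588  0.63511508  0.31086775] [-2.29916348 -0.48462791  2.40984736] [-0.05625155  0.52479032  0.1507653 ] 0.009436870564902658 [-4.68908793e-01  4.03602381e-01  1.64881239e+00 -1.05697750e-03
  1.08964404e+00  2.01379436e+00]
```

View pics/crop3.png

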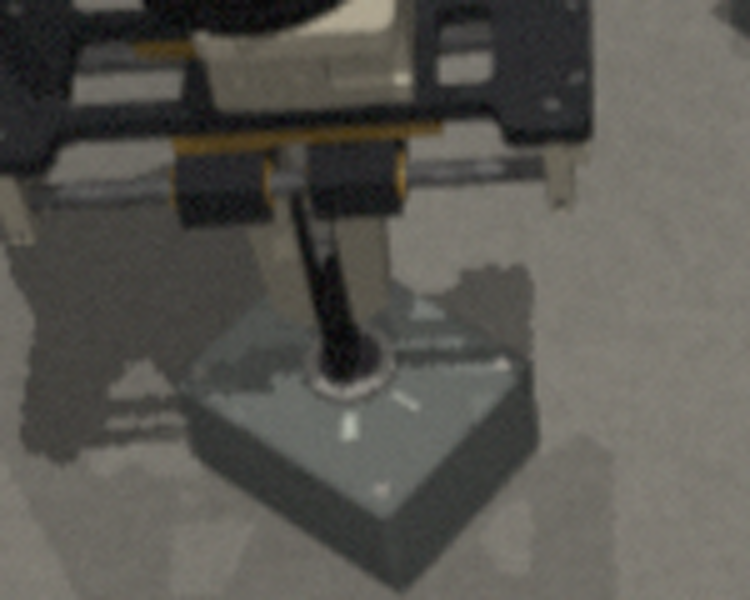

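The bow points at the broad line and the moment is 0.15 N m, so the key is at or near the stop. I'll press slightly further, hold for about a second, then let go.

Call:
{"api": "send_rows", "payload": {"series": [{"offset": [0,0,0],"angular": [0.03,0,0],"jaw": -1},{"offset": [0,0,0],"angular": [0.03,0,0],"jaw": -1},{"offset": [0,0,0],"angular": [0.03,0,0],"jaw": -1},{"offset": [0,0,0],"angular": [0.03,0,0],"jaw": -1},{"offset": [0,0,0],"angular": [0.03,0,0],"jaw": -1},{"offset": [0,0,0],"angular": [0.03,0,0],"jaw": -1},{"offset": [0,0,0],"angular": [0.03,0,0],"jaw": -1},{"offset": [0,0,0],"angular": [0.03,0,0],"jaw": -1},{"offset": [0,0,0],"angular": [0.03,0,0],"jaw": -1}]}}

```text
clock: 5.5
tool_pos: [0.5489, -0.1542, 0.0714]
tool_rot: [-0.63, 0.321, 0.63, 0.321]
force: [-4.5, -3.2, 2.5]
grip_width: 0.0095
```

Run:
```python
from h import *
s=ctrl.observe();print(s["tool_rot"],s["force"],s["moment"])
```

```text
[-0.62990493  0.32128456  0.63017891  0.32073439] [-4.52944346 -3.19340007  2.46978264] [-0.38569916  0.85531766  0.34522641]
```

Call:
{"api": "send_rows", "payload": {"series": [{"offset": [0,0,0],"angular": [0,0,0],"jaw": 0.4},{"offset": [0,0,0],"angular": [0,0,0],"jaw": 0.4},{"offset": [0,0,0],"angular": [0,0,0],"jaw": 0.4},{"offset": [0,0,0],"angular": [0,0,0],"jaw": 0.4},{"offset": [0,0,0],"angular": [0,0,0],"jaw": 0.4},{"offset": [0,0,0],"angular": [0,0,0],"jaw": 0.4},{"offset": [0,0,0],"angular": [0,0,0],"jaw": 0.4},{"offset": [0,0,0],"angular": [0,0,0],"jaw": 0.4},{"offset": [0,0,0],"angular": [0,0,0],"jaw": 0.4},{"offset": [0,0,0],"angular": [0,0,0],"jaw": 0.4}]}}

```text
clock: 6.33
tool_pos: [0.5492, -0.1537, 0.0713]
tool_rot: [-0.63, 0.321, 0.63, 0.321]
force: [0.5, 1.0, 0.0]
grip_width: 0.0646
```

The moment rose to 0.35 N m, so the key was hard against the stop, and it has now been released. Lifting off and moving clear.

Call:
{"api": "send_rows", "payload": {"series": [{"offset": [-2,0,0],"angular": [0,0,0],"jaw": 0.4},{"offset": [-5,0,0],"angular": [0,0,0],"jaw": 0.4},{"offset": [-9,0,0],"angular": [0,0,0],"jaw": 0.4},{"offset": [-13,0,0],"angular": [0,0,0],"jaw": 0.4},{"offset": [-13,0,0],"angular": [0,0,0],"jaw": 0.4},{"offset": [-13,3,-2],"angular": [0,0,0],"jaw": 0.4},{"offset": [-13,6,-4],"angular": [0,0,0],"jaw": 0.4},{"offset": [-13,9,-6],"angular": [0,0,0],"jaw": 0.4},{"offset": [-13,12,-8],"angular": [0,0,0],"jaw": 0.4},{"offset": [-13,15,-10],"angular": [0,0,0],"jaw": 0.4},{"offset": [-13,18,-12],"angular": [0,0,0],"jaw": 0.4},{"offset": [-13,21,-14],"angular": [0,0,0],"jaw": 0.4},{"offset": [-13,23,-14],"angular": [0,0,0],"jaw": 0.4},{"offset": [-13,23,-14],"angular": [0,0,0],"jaw": 0.4},{"offset": [-13,23,-14],"angular": [0,0,0],"jaw": 0.4}]}}

```text
clock: 7.58
tool_pos: [0.4446, -0.4027, 0.2009]
tool_rot: [-0.629, 0.322, 0.63, 0.322]
force: [0.3, 0.3, 0.6]
grip_width: 0.0652
```

Run:
```python
from h import *
s=ctrl.observe();print(s["tool_pos"],s["force"],s["clock"])
p=ctrl.snapshot("top");cv2.imwrite("pics/top2.png",cv2.resize(p["img"][100:340,140:460],(800,600)))
W=cloud(p)
for q in("key_bow","timer_mark","funnel"):
    for m in ctrl.masks_of(p,q)[:1]:
        P=W[m["region"]&(p["z_map"]>0)];print(q,m["at"],np.median(P,0))
b=(np.hypot(W[...,0]-.549,W[...,1]+.154)<.045)&(W[...,2]>.072)&(W[...,2]<.12)
print(cv2.minAreaRect(W[b][:,:2].astype(np.float32)))
```

```text
[ 0.4445855  -0.40273725  0.20094956] [0.31720052 0.26335766 0.56939311] 7.5833
key_bow [265.3, 352.2] [ 0.5484409  -0.151021    0.10007358]
timer_mark [243.1, 192.4] [0.58445283 0.12834948 0.08018112]
funnel [145.9, 307.9] [ 0.77336593 -0.078834    0.03100173]
((0.5471580028533936, -0.15362195670604706), (0.009556850418448448, 0.032915566116571426), 89.53802490234375)
```

View pics/top2.png

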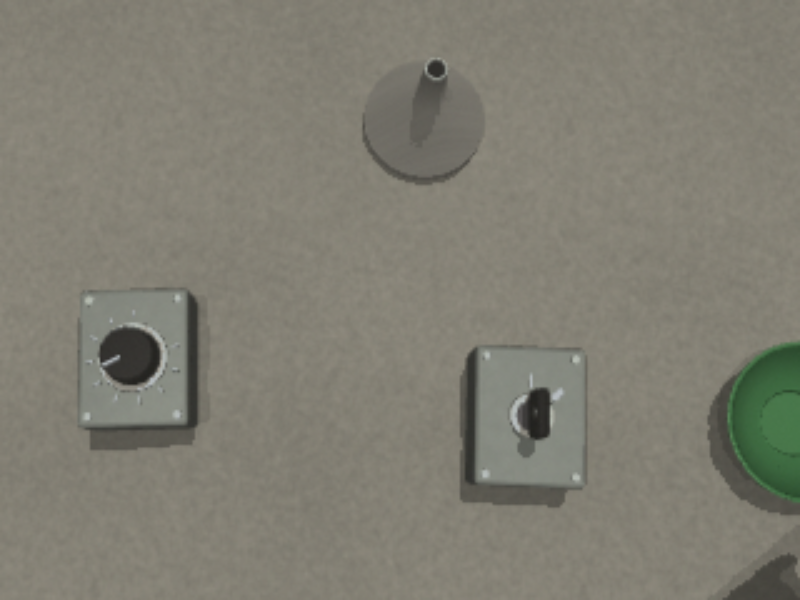

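The key is back at run: the bow (col 540, row 413) is upright in the picture, at 89.5° against 89.2° before. The timer and funnel have not moved, and the arm is clear.

```bash
python3 -c "
from station import ctrl
print(ctrl.close_job())"
```

```text
the job is handed in; nothing more can be done
None
```

The pump key was turned clockwise to start, held there for about a second, and let go; it sprang back to run. I handed the job in at about 7.6 s, and it reports no verdict.

- **At start:** the tool turned about 0.9 rad and the bow pointed at the broad line. The moment about the vertical axis rose to 0.35 N m, well above the spring's 0.13 N m, so the key was against the hard stop.
- **Back at run:** the bow measured 89.5° in the top view, against 89.2° before the move.
- **Timer and funnel:** both measured within 1 mm of where they were, and the timer's white line still shows clearly. I did not measure the mark's angle separately.
- **Robot:** it stands clear of everything at z = 0.20 m, with wrist force near zero.

The two cameras disagreed by about 3 mm on the key's x position before the grasp. I used the average, and forces stayed within about 5 N in the readings during grasp and turn. No check failed.

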